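# Dial the turret cap and tip out the small mixing balls

## Robot

A 6-joint arm with a two-finger parallel gripper is mounted at the origin on the work surface. World frame = base frame: x ahead of the robot, y to its left, z up, the work surface at z = 0. Lengths are in m, angles in rad, forces in N, time in s.
With the tool pointing down it reaches from about 0.25 to 0.775 m from the base axis. Payload 4 kg.
Tool frame: the origin (TCP) lies at the very end of the fingers, on their centre line; the grasp point (between the pads) lies 19 mm behind it (r.grip_point_offset is the distance from the TCP to the grasp point, in m); z points along the fingers, y is the line along which they close (so a half turn about z gives the same grasp; the last joint's range is limited). The gripper opens to 85 mm and grips with 20 to 120 N. Pads are 22 mm wide; open, the fingers measure 114 mm over their backs; the gripper's body (76 mm by 85 mm) begins 54 mm behind the grasp point. The pads swing forward as they close: fully open they stand 13 mm farther back than shut.
Start: joints at [1.087, 0.087, 1.371, -0, 1.684, -0.103], TCP at [0.204, 0.511, 0.231] pointing down, gripper open.
Joint ranges: [-3.1, 3.1], [-0.76, 2.03], [0.27, 2.55], [-1.08, 4.22], [0.17, 2.65], [-2.57, 2.57]. Speed limits (rad/s): [2.79, 2.79, 3.14, 3.14, 3.14, 3.14].

## Interface

Orientations are given as a unit quaternion [w, x, y, z].
In Python, from workcell import r, get_image, camera_model, nets gives the robot as it stands.
- The arm moves only by the tool apply_moves, never from a script. Its argument "steps" is a list of rows, each an object with "translation": the shift along the tool's x, y, z in units of 40 cm (1.0 is 40 cm), a list of three; "twist": the turn, a rotation vector about the tool's x, y, z in units of 90 degrees (1.0 is 90 degrees), a list of three. In form: [{"translation": [dx, dy, dz], "twist": [rx, ry, rz]}, ...]. A call has exactly 8 rows; each row is the pose to reach, as a shift and turn from the pose commanded when the call began, along the tool's axes at that moment; what a row does not reach only later rows make up. A row lasts 1/12 s, in which the tool goes at most 41.7 mm and 7.16 degrees, less where a joint would pass 70% of its speed; a pose out of reach is approached as far as the arm can. A call with a number of a shift or a turn outside -1 to 1 is refused whole. A call with a gripper value outside its range is refused whole. "grip" is the opening, from 0 (shut) to 1 (fully open), set as the call begins (left out, the last holds). The fingers move at their own pace and stop on an object; "squeeze" is the grip in N (left out, the last holds). Time passes only in rows, so rows that repeat a pose let the fingers close, or fill a call up. It gives the time, the measured TCP pose, the force, the opening and the grip force at its end, in the units of the state.
- r.get_obs(): the state, without advancing time (a new reading comes with each control period).
- get_image(name): name is "side" or "top" or "wrist"; returns (picture, depth): 480x640x3 uint8, blue, green, red; 480x640 float32, m along the optical axis (not along the pixel's ray), 0 where there is no reading.
- camera_model(name): a dict with "camera_matrix" (3x3 intrinsics, pixels), "world_from_camera" (4x4, takes a point from camera to world coordinates). Camera axes: x right, y down, z forward; pixel columns grow to the right and rows downward; lengths in m; the calibration is good to about 2 mm. A picture is of the moment at which its call begins: read the wrist's pose just before it. camera_model takes no time and is no camera call; for the wrist camera it gives the pose at the moment of the call.
- r.finish_job(): hands the job in; it is judged then, once.
Trained networks look in the newest picture that a camera, given by its name, has taken for a name from the list of things; names that differ only in an ending like _2 or _b are one class to them, and where a whole thing is asked for, a point or a joint stands for the part that bears it (a point fixed in the world has none). Each returns a list of dicts, best first, with "score" (0 to 1); they miss things now and then, are a little off and sometimes report something else, mostly with a low value. They report only what shows in the picture. A call takes as long as a camera call.
- nets.find_in(thing, camera): "bbox" ([left, top, width, height] in pixels, round what is visible of it).
The state is a dict: "time_s": time; "q": joint angles; "joint_vel": joint speeds; "joint_efforts": joint torques, N m; "eef_pos": TCP position; "eef_rot": TCP orientation; "ft_force": force on the tool from outside, world axes, zero at the start; "ft_torque": the same for the moment, N m; "finger_gap": opening from 0.0 (shut) to 1.0 (fully open); "grasp_force": force on a finger pad.
Only numpy, scipy, OpenCV 4.12 (cv2) and the standard library are available. Lean on these libraries where they do the work, as an engineer would, in place of code of your own. Each camera call takes 0.05 s, during which the arm holds its last target. There are 200 camera calls.

## Task

On the ball dispenser, turn the flat round cap by its grip bar until the middle-sized of its three holes sits squarely over the tube, then tip the dispenser over by its crank handle so that the three small steel balls drop into the tray and the big ball stays in the tube. Set the dispenser fully upright again and let go, without knocking over the paper cups and pigment jars.

Things in the scene. Friction and masses are not known exactly. Their poses are not given: they have to be found in the camera images.
- stand: Ball dispenser, fixed to the table: base 235 x 150 x 8 mm, two posts (57 mm to each side, 10 mm thick, 147 mm high) carrying a tipping head with round cap, clear tube and crank; white tray under and ahead. Origin on the table midway between the posts; x (roughly away from the robot) is where the head tips over to, z up. The head's level axle runs along y, 135 mm above the origin.
- tip (a joint): Angle of the tipping head about the axle: 0 upright (stop), grows as its top goes over towards the stand's +x, 1.57 level, 2.1 fully over (stop). A stiff hinge: stays where it is left and takes about 3 to 8 N at the handle. The balls roll out some way past level; at 2.0 all are out within a second.
- handle (a point): Middle of the crank's handle: a black level rod 12 mm thick, 50 mm long, along the stand's y, outside the -y post, pinched from above with a finger to its front and back; it is a sleeve that turns freely. 60 mm from the axle, at the stand's y = -98 mm. Upright: x = -60 mm, height 135 mm. As the head tips it goes up and over the axle, ending at x = +30 mm, height 187 mm.
- cap (a joint): Angle of the turret cap, a round white disc 92 mm across, 4 mm thick, on top of the head (upper face 169 mm above the table when upright); grows counter-clockwise seen from above, -2.4 to 2.4. At 0 the middle-sized hole is over the tube, at 2.09 the smallest (9 mm), at -2.09 the largest (29 mm). Light friction (0.05 N m), stays where left. Starts between 0.6 and 1.4.
- grip (a point): Middle of the black grip bar on the cap, on the cap's axis (straight above the stand's origin), 188 mm above the table when upright. The bar is 12 mm thick (own x), 42 mm long (own y), 22 mm high, turns with the cap. Its own x points to the middle-sized hole; at cap = 0 it is the stand's x.
- mid_hole (a point): Centre of the middle-sized round hole in the cap (22 mm across), on the cap's upper face, 26 mm from the cap's axis. The other two holes, 9 mm and 29 mm across, lie a third of a turn to either side.
- tube_floor (a point): Centre of the inner floor of the clear upright tube that hangs under the head and holds the balls (octagonal bore 27 mm wide, 87 mm deep, closed by the cap above). It stands 22 mm from the head's middle towards the stand's +x. z points along the tube to the cap.
- tray (a point): Centre of the inner floor of the open white tray, 137 mm (x) by 90 mm (y) inside, walls rising 41 mm above this floor. It lies under and ahead of the head.
- ball1_center (a point): Centre of a small steel ball, 18 mm across; in the tube at the start, above the big ball.
- ball2_center (a point): Centre of a small steel ball, 18 mm across; in the tube at the start, above the big ball.
- ball3_center (a point): Centre of a small steel ball, 18 mm across; in the tube at the start, above the big ball.
- big_center (a point): Centre of the big steel ball, 25 mm across, at the bottom of the tube.
- cup1: Paper cup, 72 mm across the mouth, 100 mm high, standing to the left of the tray. Origin under its middle, z up.
- cup2: Paper cup, 80 mm across the mouth, 120 mm high, on the right of the table. Origin under its middle.
- pigment1: Small amber pigment jar, 38 mm across, 68 mm high, at the left rear of the dispenser. Origin under its middle.
- pigment2: Small clear pigment jar, 38 mm across, 68 mm high, to the right of the tray. Origin under its middle.

How it is judged:
By the outcome, as a careful person would: the job done as asked, in the order asked, and still so for the second after the job is handed in, with the robot touching nothing.
It also fails if it takes over 54 s, if anything falls off the work surface, if the arm or the gripper's body presses on something with over 40 N, if the wrist force passes 120 N, or if a joint passes its speed limit or range.

## Working session

There is one attempt and no reset: what is moved stays moved. The work goes in short steps, Python scripts to look and compute and a tool call to move; the robot and the scene stay as the last step left them, time stands still between calls to the robot, and variables do not carry over. Pictures are saved under pics/ and viewed, at most 10 in all, crops included, and the job is handed in when it is done.

Besides the shell and the picture viewer there is one more tool, called after "Emit:" as name(argument=value, ...) on one line, values as JSON. apply_moves: Moves the arm, as the interface text tells. Shifts and turns lie within -1 to 1; 1 stands for 40 cm of shift or 90 degrees of turn. Its arguments: {"type":"object","properties":{"steps":{"type":"array"},"grip":{"type":"number"},"squeeze":{"type":"number"}},"required":["steps"]}

```bash
mkdir -p pics; ls; python3 - <<'E'
from workcell import r,get_image,camera_model,nets
import cv2,numpy as np
o=r.get_obs();print(o['time_s'],o['eef_pos'],o['eef_rot'],o['finger_gap'],r.grip_point_offset)
ims=[]
for c in ['top','side']:
    im,d=get_image(c);cv2.imwrite(f'pics/{c}0.png',im);np.save(f'{c}0.npy',d)
    m=camera_model(c);print(c,m['camera_matrix'].tolist(),m['world_from_camera'].round(4).tolist())
    for t in ['stand','grip','cap','handle','mid_hole','cup1','pigment1','tray']:
        print(t,[(np.round(x['bbox']).tolist(),round(x['score'],2)) for x in nets.find_in(t,c)[:3]])
E
```

```text
pics
0.0 [0.20418753 0.5101551  0.23011279] [-3.24298688e-04  1.89244569e-01  9.81929350e-01 -1.06758619e-03] 0.9992075893460293 0.0187
top [[466.1106231339902, 0.0, 327.7513504622207], [0.0, 466.1106231339902, 243.00096813095857], [0.0, 0.0, 1.0]] [[-0.0113, -0.9814, 0.1916, 0.4245], [-0.9997, 0.007, -0.0231, -0.0657], [0.0213, -0.1918, -0.9812, 0.9844], [0.0, 0.0, 0.0, 1.0]]
stand [([228.0, 218.0, 107.0, 119.0], 0.67)]
grip [([230.0, 254.0, 54.0, 50.0], 0.83)]
cap [([234.0, 255.0, 52.0, 52.0], 0.76)]
handle [([232.0, 254.0, 101.0, 63.0], 0.71)]
mid_hole [([231.0, 255.0, 49.0, 51.0], 0.75)]
cup1 [([170.0, 231.0, 45.0, 39.0], 0.96), ([452.0, 266.0, 57.0, 43.0], 0.68)]
pigment1 [([202.0, 326.0, 25.0, 17.0], 0.85), ([324.0, 217.0, 18.0, 23.0], 0.56)]
tray [([223.0, 222.0, 108.0, 112.0], 0.65)]
side [[494.95850025308135, 0.0, 313.9302691092973], [0.0, 494.95850025308135, 238.52550282642744], [0.0, 0.0, 1.0]] [[-0.9966, -0.0375, 0.0727, 0.52], [-0.0806, 0.6018, -0.7946, 0.6606], [-0.014, -0.7978, -0.6028, 0.6669], [0.0, 0.0, 0.0, 1.0]]
stand [([265.0, 222.0, 137.0, 140.0], 0.64)]
grip [([324.0, 238.0, 59.0, 36.0], 0.66)]
cap []
handle [([324.0, 222.0, 63.0, 81.0], 0.96)]
mid_hole [([322.0, 235.0, 55.0, 40.0], 0.71)]
cup1 [([343.0, 148.0, 33.0, 62.0], 0.75), ([275.0, 333.0, 47.0, 69.0], 0.65)]
pigment1 [([278.0, 245.0, 19.0, 35.0], 0.98), ([386.0, 338.0, 28.0, 46.0], 0.97)]
tray [([266.0, 223.0, 133.0, 135.0], 0.72)]
```

```bash
python3 - <<'E'
import cv2,numpy as np
im=cv2.imread('pics/top0.png')
cv2.imwrite('pics/topc.png',cv2.resize(im[200:350,160:360],None,fx=4,fy=4,interpolation=cv2.INTER_CUBIC))
im=cv2.imread('pics/side0.png')
cv2.imwrite('pics/sidec.png',cv2.resize(im[210:410,240:500],None,fx=3,fy=3,interpolation=cv2.INTER_CUBIC))
E
```

```text
(no output)
```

View pics/topc.png

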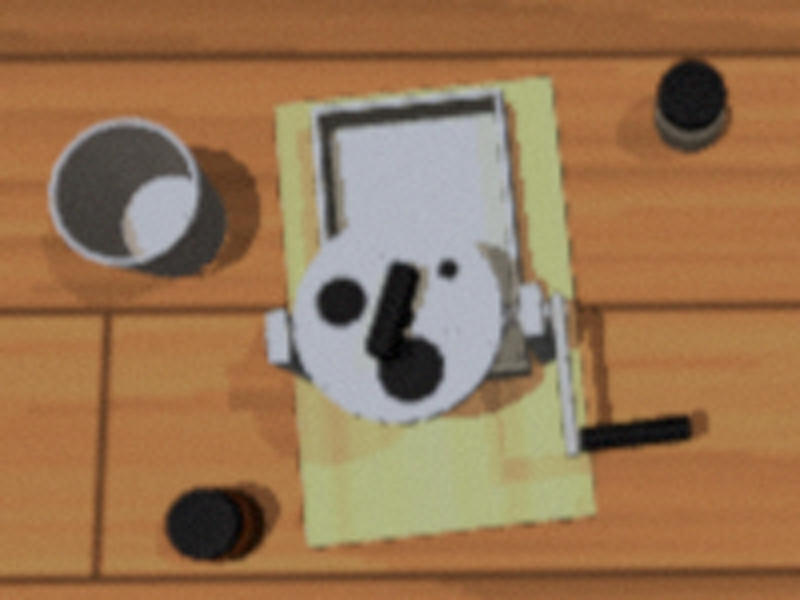

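View pics/sidec.png

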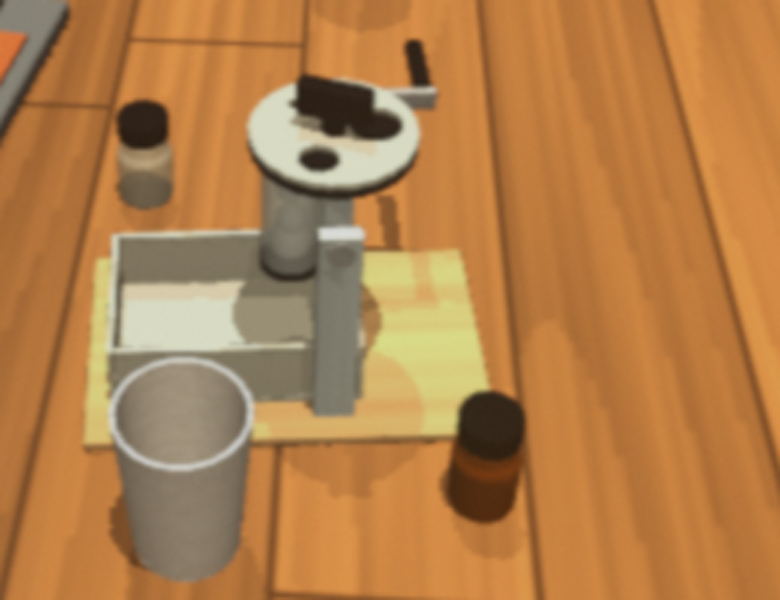

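```bash
cat > h.py <<'E'
import numpy as np,cv2
from workcell import r,get_image,camera_model,nets
from scipy.spatial.transform import Rotation as R
def onz(c,uv,z,m=None):
    m=m or camera_model(c);K=np.array(m['camera_matrix']);T=np.array(m['world_from_camera'])
    d=T[:3,:3]@np.linalg.solve(K,[uv[0],uv[1],1]);p=T[:3,3];return (p+d*(z-p[2])/d[2])
def pose():
    o=r.get_obs();q=o['eef_rot'];return np.array(o['eef_pos']),R.from_quat([q[1],q[2],q[3],q[0]])
E
python3 - <<'E'
from h import *
f=lambda x,y,z:onz('top',(160+x/4,200+y/4),z)[:2].round(4)
d=np.load('top0.npy')
print('cap',f(398,328,.169),'L/R',f(293,328,.169),f(502,328,.169))
h=[f(341,301,.169),f(411,369,.169),f(449,269,.169)];print('mid,large,small',h)
c=f(398,328,.169)
print('holes mean',np.mean(h,0),[np.degrees(np.arctan2(*(p-c)[::-1])).round(1) for p in h],[np.linalg.norm(p-c).round(4) for p in h])
print('bar',f(403,268,.199),f(385,345,.199))
a,b=f(582,438,.135),f(690,428,.135);print('handle',a,b,(a+b)/2)
A,B,C,D=[f(*p,.008) for p in [(275,105),(310,545),(595,515),(552,78)]];print(A,B,C,D)
for u in (A-B,D-C): print(np.degrees(np.arctan2(u[1],u[0])))
for u in (A-D,B-C): print(np.degrees(np.arctan2(u[1],u[0]))-90)
p1,p2=f(277,337,.147),f(533,310,.147);print('posts',p1,p2,(p1+p2)/2,np.degrees(np.arctan2(*(p1-p2)[::-1]))-90)
# depth check
m=camera_model('top')
for n,(x,y) in dict(cap=(460,330),handle=(635,433)).items():
    u,v=160+x/4,200+y/4;z=d[int(v),int(u)];print(n,(m['world_from_camera']@np.r_[np.linalg.solve(m['camera_matrix'],[u,v,1])*z,1]).round(4))
p,q=pose();print(p,q.as_matrix().round(3))
mw=camera_model('wrist')['world_from_camera'];print(np.linalg.inv(q.as_matrix())@(mw[:3,3]-p),(np.linalg.inv(q.as_matrix())@mw[:3,:3]).round(3))
E
```

```text
cap [0.515  0.0353] L/R [0.5154 0.081 ] [ 0.5146 -0.0101]
mid,large,small [array([0.5271, 0.0604]), array([0.4971, 0.0294]), array([0.5409, 0.0134])]
holes mean [0.5217 0.0344] [np.float64(64.3), np.float64(-161.8), np.float64(-40.2)] [np.float64(0.0279), np.float64(0.0188), np.float64(0.0339)]
bar [0.5372 0.0299] [0.5046 0.0369]
handle [ 0.4683 -0.0441] [ 0.4723 -0.0929] [ 0.4703 -0.0685]
[0.6531 0.1229] [0.422  0.0983] [ 0.4355 -0.0475] [ 0.6671 -0.0252]
6.076107580713108
5.4998667627508935
5.4001641924159
5.29008120537128
posts [0.5139 0.092 ] [ 0.5251 -0.0225] [0.5195  0.03475] 5.586705206733484
cap [0.5139 0.0083 0.1687 1.    ]
handle [ 0.4698 -0.068   0.1431  1.    ]
[0.2044134  0.51062145 0.23135203] [[-0.928  0.372  0.   ]
 [ 0.372  0.928  0.   ]
 [ 0.     0.    -1.   ]]
[ 0.06876407  0.00050549 -0.14260995] [[-0.001 -0.963 -0.269]
 [ 1.    -0.    -0.001]
 [ 0.001 -0.269  0.963]]
```

```bash
cat >> h.py <<'E'
def rel(xyz,yaw_y,verbose=True):
    """shift (x40cm) and turn (x90deg) to put TCP at xyz, tool down, tool y at world yaw_y deg"""
    p,q=pose();a=np.radians(yaw_y);y=np.array([np.cos(a),np.sin(a),0]);z=np.array([0,0,-1.]);x=np.cross(y,z)
    t=R.from_matrix(np.c_[x,y,z]);s=q.inv().apply(np.array(xyz)-p)/.4;w=(q.inv()*t).as_rotvec()/(np.pi/2)
    print('shift',s.round(4),'turn',w.round(4));return s,w
E
python3 -c "
from h import *
rel([.52,.035,.27],75)"
```

```text
shift [-1.1744 -0.8107 -0.0967] turn [ 0.0001  0.     -0.0758]
```

Emit:
apply_moves(steps=[{"translation": [-0.06,-0.04,-0.05],"twist": [0,0,-0.02]},{"translation": [-0.13,-0.09,-0.097],"twist": [0,0,-0.04]},{"translation": [-0.21,-0.145,-0.097],"twist": [0,0,-0.076]},{"translation": [-0.29,-0.2,-0.097],"twist": [0,0,-0.076]},{"translation": [-0.37,-0.255,-0.097],"twist": [0,0,-0.076]},{"translation": [-0.45,-0.31,-0.097],"twist": [0,0,-0.076]},{"translation": [-0.53,-0.365,-0.097],"twist": [0,0,-0.076]},{"translation": [-0.61,-0.42,-0.097],"twist": [0,0,-0.076]}])

```text
time_s: 1.57
eef_pos: [0.3691, 0.2623, 0.2704]
eef_rot: [0.0, 0.13, 0.991, 0.0]
ft_force: [0.1, -0.2, 0.0]
finger_gap: 1.003
grasp_force: 0.0
```

Emit:
apply_moves(steps=[{"translation": [-0.08,-0.055,0],"twist": [0,0,0]},{"translation": [-0.16,-0.11,0],"twist": [0,0,0]},{"translation": [-0.24,-0.165,0],"twist": [0,0,0]},{"translation": [-0.32,-0.22,0],"twist": [0,0,0]},{"translation": [-0.4,-0.275,0],"twist": [0,0,0]},{"translation": [-0.48,-0.33,0],"twist": [0,0,0]},{"translation": [-0.54,-0.37,0],"twist": [0,0,0]},{"translation": [-0.564,-0.39,0],"twist": [0,0,0]}])

```text
time_s: 2.23
eef_pos: [0.548, 0.0517, 0.2692]
eef_rot: [-0.0, 0.132, 0.991, -0.001]
ft_force: [0.7, 0.4, -0.2]
finger_gap: 0.996
grasp_force: 0.0
```

```bash
python3 -c "
from h import *
print(r.get_obs()['time_s'])
rel([.52,.035,.27],75)
m=camera_model('wrist');im,d=get_image('wrist');m=camera_model('wrist');np.save('m1.npy',m['world_from_camera']);np.save('d1.npy',d);cv2.imwrite('pics/w1.png',im)
print(nets.find_in('mid_hole','wrist')[:2],nets.find_in('grip','wrist')[:2],m['camera_matrix'])"
```

```text
2.2333
shift [ 0.0566 -0.0587 -0.0019] turn [-0.0007 -0.0001 -0.0022]
[{'bbox': [217.2, 136.7, 133.1, 131.3], 'score': 0.8}] [{'bbox': [213.6, 135.1, 137.7, 133.2], 'score': 0.92}] [[357.86464707   0.         317.45225145]
 [  0.         357.86464707 236.23431485]
 [  0.           0.           1.        ]]
```

View pics/w1.png

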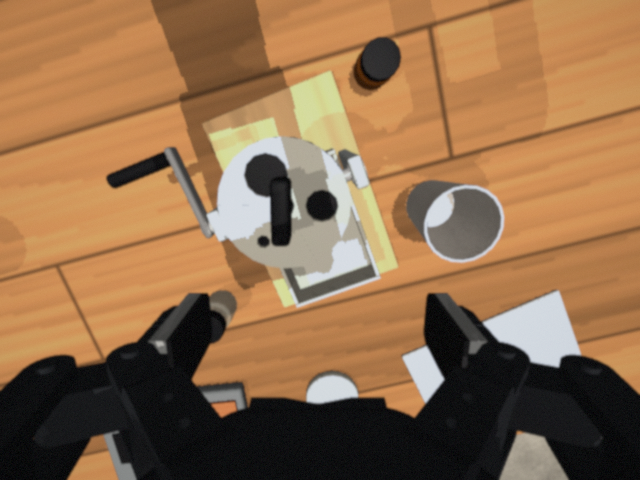

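```bash
python3 - <<'E'
from h import *
m=dict(camera_matrix=camera_model('wrist')['camera_matrix'],world_from_camera=np.load('m1.npy'))
f=lambda u,v,z:onz('',(u,v),z,m)[:2]
g=cv2.cvtColor(cv2.imread('pics/w1.png'),cv2.COLOR_BGR2GRAY)
n,l,s,c=cv2.connectedComponentsWithStats((g[130:275,210:355]<60).astype('uint8'))
for i in range(1,n):
    if s[i,4]>60: print(s[i],c[i]+[210,130],f(*(c[i]+[210,130]),.169).round(4))
mid,lg,sm=f(321,206,.169),f(265,175,.169),f(264,241,.169)
ctr=(mid+lg+sm)/3;print(mid,lg,sm,'ctr',ctr)
for p,o in ((mid,0),(lg,-120),(sm,120)): print(np.degrees(np.arctan2(*(p-ctr)[::-1]))+o,np.linalg.norm(p-ctr))
print('bar',f(282,179,.199),f(281,243,.199))
a,b=f(113,182,.135),f(168,161,.135);print('handle',a,b,(a+b)/2)
E
```

```text
[  36   25   47   90 2372] [272.92833052 193.2158516 ] [0.5099 0.0303]
[ 97  61  30  29 681] [321.06020558 205.07048458] [0.5264 0.0598]
[ 49 107  10   9  73] [263.23287671 240.94520548] [0.5405 0.0137]
[0.52701952 0.05959469] [0.49670749 0.02879886] [0.54064047 0.01416334] ctr [0.52145583 0.03418563]
77.64915470142229 0.026011055280998986
-287.72042453845626 0.025327800604463616
73.77607325491424 0.027729813554066035
bar [0.49977556 0.04288951] [0.53740408 0.03086735]
handle [ 0.47296573 -0.09175408] [ 0.46930804 -0.04486784] [ 0.47113688 -0.06831096]
```

Emit:
apply_moves(steps=[{"translation": [0.03,-0.03,0],"twist": [0,0,0]},{"translation": [0.054,-0.059,0.02],"twist": [0,0,0]},{"translation": [0.054,-0.059,0.06],"twist": [0,0,0]},{"translation": [0.054,-0.059,0.11],"twist": [0,0,0]},{"translation": [0.054,-0.059,0.16],"twist": [0,0,0]},{"translation": [0.054,-0.059,0.2],"twist": [0,0,0]},{"translation": [0.054,-0.059,0.23],"twist": [0,0,0]},{"translation": [0.054,-0.059,0.23],"twist": [0,0,0]}], grip=0.5, squeeze=25)

```text
time_s: 3.05
eef_pos: [0.5168, 0.0393, 0.1753]
eef_rot: [-0.003, 0.129, 0.992, 0.0]
ft_force: [-0.5, -0.3, 0.3]
finger_gap: 0.501
grasp_force: 0.0
```

```bash
python3 -c "
from h import *
rel([.521,.0345,.176],75)"
```

```text
shift [-0.0133 -0.0089 -0.0017] turn [-0.0004 -0.0035  0.0016]
```

Emit:
apply_moves(steps=[{"translation": [-0.012,-0.009,0],"twist": [0,0,0]},{"translation": [-0.012,-0.009,0],"twist": [0,0,0]},{"translation": [-0.012,-0.009,0],"twist": [0,0,0]},{"translation": [-0.012,-0.009,0],"twist": [0,0,0]},{"translation": [-0.012,-0.009,0],"twist": [0,0,0]},{"translation": [-0.012,-0.009,0],"twist": [0,0,0]},{"translation": [-0.012,-0.009,0],"twist": [0,0,0]},{"translation": [-0.012,-0.009,0],"twist": [0,0,0]}])

```text
time_s: 3.72
eef_pos: [0.5229, 0.033, 0.1782]
eef_rot: [0.0, 0.13, 0.991, 0.0]
ft_force: [-1.0, -0.4, -1.0]
finger_gap: 0.502
grasp_force: 0.0
```

Emit:
apply_moves(steps=[{"translation": [0,0,0],"twist": [0,0,0]},{"translation": [0,0,0],"twist": [0,0,0]},{"translation": [0,0,0],"twist": [0,0,0]},{"translation": [0,0,0],"twist": [0,0,0]},{"translation": [0,0,0],"twist": [0,0,0]},{"translation": [0,0,0],"twist": [0,0,0]},{"translation": [0,0,0],"twist": [0,0,0]},{"translation": [0,0,0],"twist": [0,0,0]}], grip=0, squeeze=25)

```text
time_s: 4.38
eef_pos: [0.5231, 0.0341, 0.1782]
eef_rot: [0.0, 0.13, 0.992, 0.001]
ft_force: [1.5, 5.1, 0.4]
finger_gap: 0.129
grasp_force: 33.1
```

```bash
python3 -c "
from h import *
o=r.get_obs();print(o['q'],o['ft_force'],o['ft_torque'])
rel([.521,.0345,.176],5.5)"
```

```text
[-0.04442155  0.04574229  1.51981794  0.00203445  1.57531208 -1.35456788] [1.45502602 5.13144249 0.3675291 ] [ 0.76099141 -0.20198843 -0.00462939]
shift [ 0.0054 -0.0003  0.0056] turn [ 1.30e-03 -7.00e-04  7.73e-01]
```

Emit:
apply_moves(steps=[{"translation": [0.005,0.002,0],"twist": [0,0,0.03]},{"translation": [0.005,0.002,0],"twist": [0,0,0.08]},{"translation": [0.005,0.002,0],"twist": [0,0,0.14]},{"translation": [0.005,0.002,0],"twist": [0,0,0.2]},{"translation": [0.005,0.002,0],"twist": [0,0,0.26]},{"translation": [0.005,0.002,0],"twist": [0,0,0.32]},{"translation": [0.005,0.002,0],"twist": [0,0,0.38]},{"translation": [0.005,0.002,0],"twist": [0,0,0.44]}])

```text
time_s: 5.05
eef_pos: [0.5219, 0.0325, 0.1782]
eef_rot: [0.002, 0.461, 0.887, -0.001]
ft_force: [1.5, -2.7, 0.1]
finger_gap: 0.133
grasp_force: 32.9
```

Emit:
apply_moves(steps=[{"translation": [0,0,0],"twist": [0,0,0.06]},{"translation": [0,0,0],"twist": [0,0,0.12]},{"translation": [0,0,0],"twist": [0,0,0.18]},{"translation": [0,0,0],"twist": [0,0,0.24]},{"translation": [0,0,0],"twist": [0,0,0.29]},{"translation": [0,0,0],"twist": [0,0,0.333]},{"translation": [0,0,0],"twist": [0,0,0.333]},{"translation": [0,0,0],"twist": [0,0,0.333]}])

```text
time_s: 5.72
eef_pos: [0.5204, 0.032, 0.1782]
eef_rot: [0.001, 0.673, 0.74, -0.002]
ft_force: [-2.4, -5.3, 1.4]
finger_gap: 0.135
grasp_force: 33.3
```

```bash
python3 -c "
from h import *
o=r.get_obs();print(o['q'],o['ft_force'],o['ft_torque'])
rel([.521,.0345,.176],5.5)"
```

```text
[-0.04441834  0.04173065  1.52407193 -0.00467317  1.57739865 -0.13966978] [-2.38077578 -5.28855961  1.37121607] [-0.63055708  0.43098216 -0.02947282]
shift [0.0061 0.002  0.0055] turn [-0.0014  0.0028 -0.0005]
```

Emit:
apply_moves(steps=[{"translation": [0,0,0],"twist": [0,0,0]},{"translation": [0,0,0],"twist": [0,0,0]},{"translation": [0,0,0],"twist": [0,0,0]},{"translation": [0,0,0],"twist": [0,0,0]},{"translation": [0,0,-0.06],"twist": [0,0,0]},{"translation": [0,0,-0.13],"twist": [0,0,0]},{"translation": [0,0,-0.2],"twist": [0,0,0]},{"translation": [0,0,-0.23],"twist": [0,0,0]}], grip=0.6)

```text
time_s: 6.38
eef_pos: [0.5224, 0.0345, 0.2744]
eef_rot: [0.002, 0.672, 0.74, 0.002]
ft_force: [0.7, 0.4, 0.7]
finger_gap: 0.599
grasp_force: 0.0
```

```bash
python3 -c "
from h import *
m=camera_model('wrist');im,d=get_image('wrist');m=camera_model('wrist');np.save('m2.npy',m['world_from_camera']);cv2.imwrite('pics/w2.png',im)
im,d=get_image('top');cv2.imwrite('pics/top2.png',im)
a=pose();print(a[0])"
```

```text
[0.5224888  0.03444063 0.27321881]
```

View pics/w2.png

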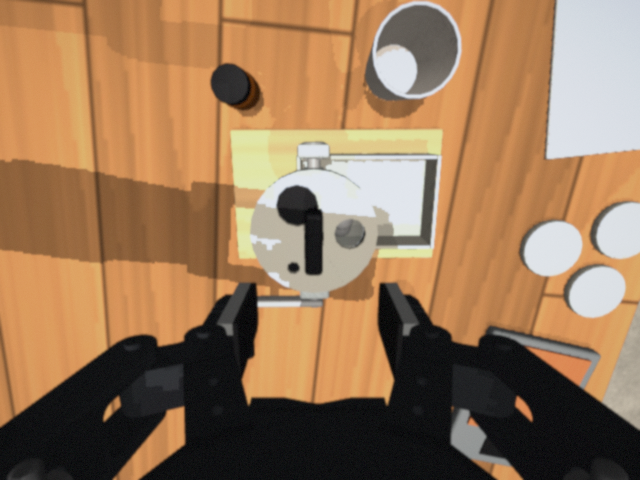

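```bash
python3 - <<'E'
from h import *
m=dict(camera_matrix=camera_model('wrist')['camera_matrix'],world_from_camera=np.load('m2.npy'))
f=lambda u,v,z:onz('',(u,v),z,m)[:2]
mid,lg,sm=f(350,234,.169),f(297,205,.169),f(293,268,.169)
ctr=(mid+lg+sm)/3;print(mid,lg,sm,'ctr',ctr)
for p,o in ((mid,0),(lg,-120),(sm,120)): print(np.degrees(np.arctan2(*(p-ctr)[::-1]))+o,np.linalg.norm(p-ctr))
A=[f(*p,.008) for p in [(232,130),(442,130),(435,257),(240,258)]]
for i,j in ((0,1),(3,2)): u=A[j]-A[i];print('base',np.degrees(np.arctan2(u[1],u[0])))
t=[f(*p,.05) for p in [(330,155),(440,155),(376,246),(432,246)]]
for i,j in ((0,1),(2,3)): u=t[j]-t[i];print('tray',np.degrees(np.arctan2(u[1],u[0])))
im=cv2.imread('pics/w2.png');cv2.imwrite('pics/w2c.png',cv2.resize(im[150:310,230:450],None,fx=3.6,fy=3.6,interpolation=cv2.INTER_CUBIC))
rel([.4706,-.0723,.23],5.5)
E
```

```text
[0.54694273 0.03710938] [0.5071087  0.05474137] [0.50791805 0.0072044 ] ctr [0.5206565  0.03301838]
8.846118598028504 0.026602678681226066
1.9502066606899575 0.025601383788534944
3.73500710018979 0.0287859255599553
base 5.448022047850075
base 5.581427513495125
tray 5.415960627610174
tray 5.288501606684866
shift [-0.2532 -0.1553  0.1072] turn [ 0.0041  0.0005 -0.0002]
```

View pics/w2c.png

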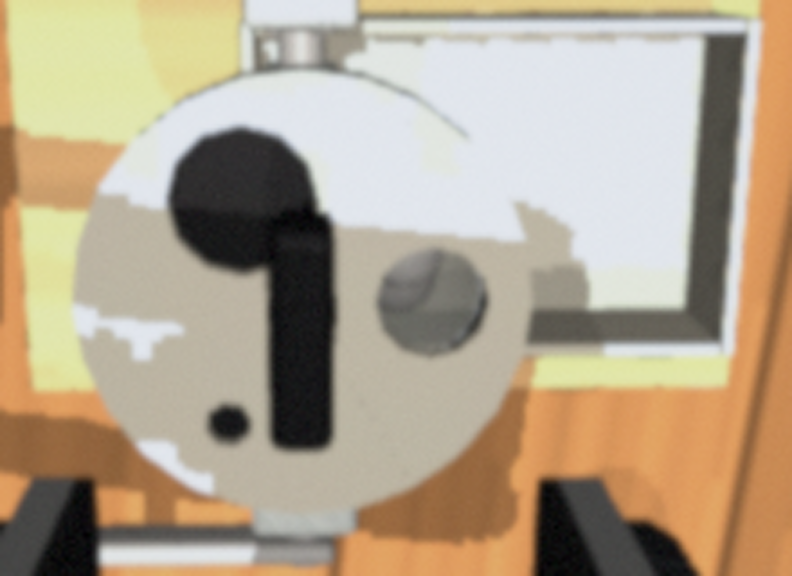

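Emit:
apply_moves(steps=[{"translation": [-0.06,-0.04,0],"twist": [0,0,0]},{"translation": [-0.13,-0.08,0],"twist": [0,0,0]},{"translation": [-0.2,-0.12,0],"twist": [0,0,0]},{"translation": [-0.253,-0.155,0.03],"twist": [0,0,0]},{"translation": [-0.253,-0.155,0.08],"twist": [0,0,0]},{"translation": [-0.253,-0.155,0.13],"twist": [0,0,0]},{"translation": [-0.253,-0.155,0.17],"twist": [0,0,0]},{"translation": [-0.253,-0.155,0.17],"twist": [0,0,0]}], grip=0.6)

```text
time_s: 7.15
eef_pos: [0.4657, -0.0716, 0.1955]
eef_rot: [-0.005, 0.673, 0.74, -0.003]
ft_force: [-0.7, 0.5, -0.5]
finger_gap: 0.598
grasp_force: 0.0
```

```bash
python3 - <<'E'
from h import *
print(rel([.4706,-.0725,.118],5.5))
m=camera_model('wrist');im,d=get_image('wrist');np.save('m3.npy',m['world_from_camera']);cv2.imwrite('pics/w3.png',im)
E
```

```text
shift [-0.0041  0.0141  0.1936] turn [-0.007  -0.0028 -0.0008]
(array([-0.00412145,  0.01408386,  0.19361692]), array([-0.00697361, -0.00278525, -0.00082148]))
```

View pics/w3.png

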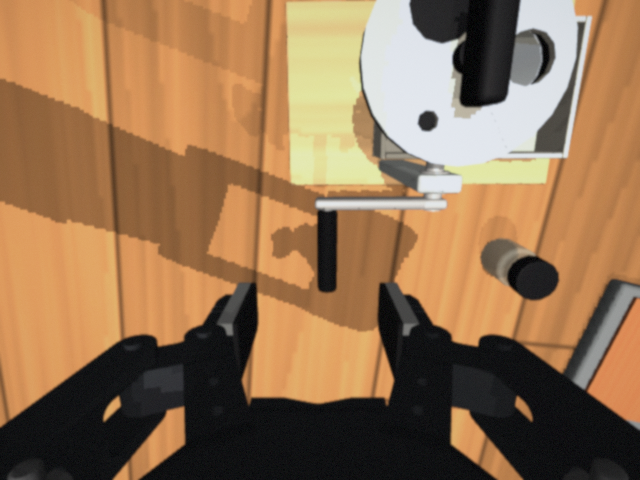

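```bash
python3 - <<'E'
from h import *
m=dict(camera_matrix=camera_model('wrist')['camera_matrix'],world_from_camera=np.load('m3.npy'))
a,b=[onz('',p,.135,m)[:2] for p in ((327,212),(327,290))];print(a,b,(a+b)/2)
print(pose()[0]);rel([.4706,-.0725,.118],5.5)
E
```

```text
[ 0.46761097 -0.04462139] [ 0.47253852 -0.09322637] [ 0.47007474 -0.06892388]
[ 0.46680214 -0.07177277  0.19789433]
shift [-0.0033  0.0108  0.1996] turn [-0.0049 -0.002  -0.0006]
```

Emit:
apply_moves(steps=[{"translation": [0,0.004,0.03],"twist": [0,0,0]},{"translation": [0,0.004,0.07],"twist": [0,0,0]},{"translation": [0,0.004,0.11],"twist": [0,0,0]},{"translation": [0,0.004,0.15],"twist": [0,0,0]},{"translation": [0,0.004,0.18],"twist": [0,0,0]},{"translation": [0,0.004,0.205],"twist": [0,0,0]},{"translation": [0,0.004,0.205],"twist": [0,0,0]},{"translation": [0,0.004,0.205],"twist": [0,0,0]}])

```text
time_s: 7.87
eef_pos: [0.4706, -0.0721, 0.1199]
eef_rot: [-0.0, 0.673, 0.74, -0.0]
ft_force: [1.1, 0.2, -0.0]
finger_gap: 0.601
grasp_force: 0.0
```

Emit:
apply_moves(steps=[{"translation": [0,0,0],"twist": [0,0,0]},{"translation": [0,0,0],"twist": [0,0,0]},{"translation": [0,0,0],"twist": [0,0,0]},{"translation": [0,0,0],"twist": [0,0,0]},{"translation": [0,0,0],"twist": [0,0,0]},{"translation": [0,0,0],"twist": [0,0,0]},{"translation": [0,0,0],"twist": [0,0,0]},{"translation": [0,0,0],"twist": [0,0,0]}])

```text
time_s: 8.53
eef_pos: [0.4706, -0.0722, 0.1201]
eef_rot: [-0.0, 0.673, 0.74, 0.0]
ft_force: [-0.8, 0.4, 0.1]
finger_gap: 0.597
grasp_force: 0.0
```

Emit:
apply_moves(steps=[{"translation": [0,0,0.007],"twist": [0,0,0]},{"translation": [0,0,0.007],"twist": [0,0,0]},{"translation": [0,0,0.007],"twist": [0,0,0]},{"translation": [0,0,0.007],"twist": [0,0,0]},{"translation": [0,0,0.007],"twist": [0,0,0]},{"translation": [0,0,0.007],"twist": [0,0,0]},{"translation": [0,0,0.007],"twist": [0,0,0]},{"translation": [0,0,0.007],"twist": [0,0,0]}], grip=0, squeeze=50)

```text
time_s: 9.2
eef_pos: [0.4706, -0.0721, 0.1171]
eef_rot: [-0.0, 0.673, 0.74, 0.0]
ft_force: [1.5, 0.0, -0.5]
finger_gap: 0.121
grasp_force: 48.6
```

```bash
python3 - <<'E'
import numpy as np
for t in np.arange(0,2.11,.13): print(round(t,2),((.06-.06*np.cos(t))/.4).round(3),(-.06*np.sin(t)/.4).round(3))
E
```

```text
0.0 0.0 -0.0
0.13 0.001 -0.019
0.26 0.005 -0.039
0.39 0.011 -0.057
0.52 0.02 -0.075
0.65 0.031 -0.091
0.78 0.043 -0.105
0.91 0.058 -0.118
1.04 0.074 -0.129
1.17 0.091 -0.138
1.3 0.11 -0.145
1.43 0.129 -0.149
1.56 0.148 -0.15
1.69 0.168 -0.149
1.82 0.187 -0.145
1.95 0.206 -0.139
2.08 0.223 -0.131
```

Emit:
apply_moves(steps=[{"translation": [0,0.001,-0.019],"twist": [0,0,0]},{"translation": [0,0.005,-0.039],"twist": [0,0,0]},{"translation": [0,0.011,-0.057],"twist": [0,0,0]},{"translation": [0,0.02,-0.075],"twist": [0,0,0]},{"translation": [0,0.031,-0.091],"twist": [0,0,0]},{"translation": [0,0.043,-0.105],"twist": [0,0,0]},{"translation": [0,0.058,-0.118],"twist": [0,0,0]},{"translation": [0,0.074,-0.129],"twist": [0,0,0]}])

```text
time_s: 9.87
eef_pos: [0.4996, -0.0692, 0.1688]
eef_rot: [-0.001, 0.673, 0.74, -0.001]
ft_force: [-0.0, 0.1, -6.3]
finger_gap: 0.12
grasp_force: 48.7
```

Emit:
apply_moves(steps=[{"translation": [0,0.017,-0.009],"twist": [0,0,0]},{"translation": [0,0.036,-0.016],"twist": [0,0,0]},{"translation": [0,0.055,-0.02],"twist": [0,0,0]},{"translation": [0,0.074,-0.021],"twist": [0,0,0]},{"translation": [0,0.094,-0.02],"twist": [0,0,0]},{"translation": [0,0.113,-0.016],"twist": [0,0,0]},{"translation": [0,0.132,-0.01],"twist": [0,0,0]},{"translation": [0,0.147,-0.003],"twist": [0,0,0]}])

```text
time_s: 10.53
eef_pos: [0.5587, -0.0632, 0.17]
eef_rot: [-0.001, 0.673, 0.74, -0.0]
ft_force: [-7.1, 2.9, -2.6]
finger_gap: 0.126
grasp_force: 49.2
```

Emit:
apply_moves(steps=[{"translation": [0,0,0],"twist": [0,0,0]},{"translation": [0,0,0],"twist": [0,0,0]},{"translation": [0,0,0],"twist": [0,0,0]},{"translation": [0,0,0],"twist": [0,0,0]},{"translation": [0,0,0],"twist": [0,0,0]},{"translation": [0,0,0],"twist": [0,0,0]},{"translation": [0,0,0],"twist": [0,0,0]},{"translation": [0,0,0],"twist": [0,0,0]}])

```text
time_s: 11.2
eef_pos: [0.5586, -0.0633, 0.1701]
eef_rot: [-0.0, 0.673, 0.74, 0.0]
ft_force: [-0.8, 4.6, -6.6]
finger_gap: 0.12
grasp_force: 48.9
```

Emit:
apply_moves(steps=[{"translation": [0,0,0],"twist": [0,0,0]},{"translation": [0,0,0],"twist": [0,0,0]},{"translation": [0,0,0],"twist": [0,0,0]},{"translation": [0,0,0],"twist": [0,0,0]},{"translation": [0,0,0],"twist": [0,0,0]},{"translation": [0,0,0],"twist": [0,0,0]},{"translation": [0,0,0],"twist": [0,0,0]},{"translation": [0,0,0],"twist": [0,0,0]}])

```text
time_s: 11.87
eef_pos: [0.5586, -0.0633, 0.1701]
eef_rot: [-0.0, 0.673, 0.74, 0.0]
ft_force: [0.4, 5.2, -5.8]
finger_gap: 0.123
grasp_force: 48.9
```

```bash
python3 - <<'E'
from h import *
o=r.get_obs();print(o['eef_pos'],o['ft_force'])
im,d=get_image('side');cv2.imwrite('pics/side4.png',cv2.resize(im[180:400,220:440],None,fx=2.7,fy=2.7,interpolation=cv2.INTER_CUBIC))
for n in ('ball1_center','big_center'): print(n,nets.find_in(n,'side')[:4])
E
```

```text
[ 0.55859671 -0.06331713  0.17014577] [ 0.41477027  5.16891151 -5.77455313]
ball1_center []
big_center []
```

View pics/side4.png

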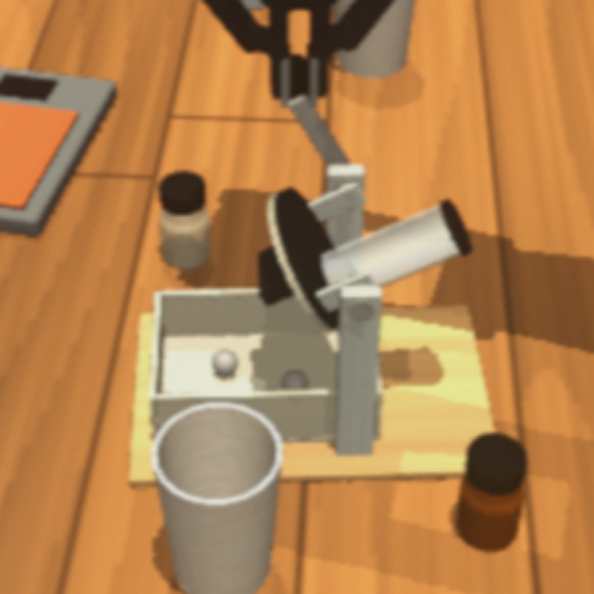

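```bash
python3 - <<'E'
from h import *
im,d=get_image('top');a=im[200:310,220:345]
im2,d2=get_image('wrist')
cv2.imwrite('pics/c5.png',np.hstack([cv2.resize(a,(400,352),interpolation=cv2.INTER_CUBIC),cv2.resize(im2,(400,300))[:,:].copy() if 0 else cv2.resize(im2,(400,352))]))
E
```

```text
(no output)
```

View pics/c5.png

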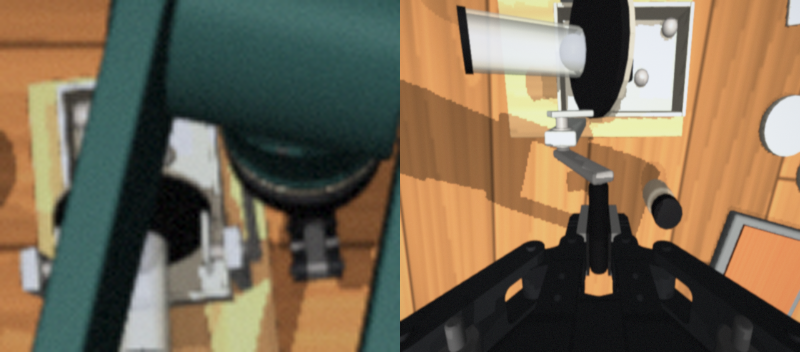

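Emit:
apply_moves(steps=[{"translation": [0,-0.015,-0.007],"twist": [0,0,0]},{"translation": [0,-0.034,-0.013],"twist": [0,0,0]},{"translation": [0,-0.053,-0.017],"twist": [0,0,0]},{"translation": [0,-0.073,-0.018],"twist": [0,0,0]},{"translation": [0,-0.092,-0.017],"twist": [0,0,0]},{"translation": [0,-0.111,-0.013],"twist": [0,0,0]},{"translation": [0,-0.13,-0.006],"twist": [0,0,0]},{"translation": [0,-0.147,0.003],"twist": [0,0,0]}])

```text
time_s: 12.78
eef_pos: [0.5026, -0.069, 0.1704]
eef_rot: [0.003, 0.673, 0.74, 0.003]
ft_force: [6.7, 6.7, -5.6]
finger_gap: 0.119
grasp_force: 49.1
```

Emit:
apply_moves(steps=[{"translation": [0,-0.016,0.011],"twist": [0,0,0]},{"translation": [0,-0.031,0.024],"twist": [0,0,0]},{"translation": [0,-0.043,0.038],"twist": [0,0,0]},{"translation": [0,-0.054,0.054],"twist": [0,0,0]},{"translation": [0,-0.063,0.072],"twist": [0,0,0]},{"translation": [0,-0.069,0.09],"twist": [0,0,0]},{"translation": [0,-0.073,0.11],"twist": [0,0,0]},{"translation": [0,-0.074,0.131],"twist": [0,0,0]}])

```text
time_s: 13.45
eef_pos: [0.4709, -0.0722, 0.1198]
eef_rot: [0.001, 0.673, 0.74, 0.001]
ft_force: [-5.5, 5.8, 5.2]
finger_gap: 0.121
grasp_force: 50.1
```

Emit:
apply_moves(steps=[{"translation": [0,0,0.004],"twist": [0,0,0]},{"translation": [0,0,0.008],"twist": [0,0,0]},{"translation": [0,0,0.01],"twist": [0,0,0]},{"translation": [0,0,0.01],"twist": [0,0,0]},{"translation": [0,0,0.01],"twist": [0,0,0]},{"translation": [0,0,0.01],"twist": [0,0,0]},{"translation": [0,0,0.01],"twist": [0,0,0]},{"translation": [0,0,0.01],"twist": [0,0,0]}])

```text
time_s: 14.12
eef_pos: [0.4709, -0.0722, 0.1169]
eef_rot: [0.001, 0.673, 0.74, 0.001]
ft_force: [-7.3, 6.1, 10.7]
finger_gap: 0.121
grasp_force: 50.7
```

Emit:
apply_moves(steps=[{"translation": [0,0,0.006],"twist": [0,0,0]},{"translation": [0,0,0.006],"twist": [0,0,0]},{"translation": [0,0,0.006],"twist": [0,0,0]},{"translation": [0,0,0.006],"twist": [0,0,0]},{"translation": [0,0,0.006],"twist": [0,0,0]},{"translation": [0,0,0.006],"twist": [0,0,0]},{"translation": [0,0,0.006],"twist": [0,0,0]},{"translation": [0,0,0.006],"twist": [0,0,0]}])

```text
time_s: 14.78
eef_pos: [0.471, -0.0723, 0.1167]
eef_rot: [0.002, 0.673, 0.74, 0.001]
ft_force: [-11.8, 6.5, 19.4]
finger_gap: 0.116
grasp_force: 51.7
```

Emit:
apply_moves(steps=[{"translation": [0,0,-0.007],"twist": [0,0,0]},{"translation": [0,0,-0.007],"twist": [0,0,0]},{"translation": [0,0,-0.007],"twist": [0,0,0]},{"translation": [0,0,-0.007],"twist": [0,0,0]},{"translation": [0,0,-0.007],"twist": [0,0,0]},{"translation": [0,0,-0.007],"twist": [0,0,0]},{"translation": [0,0,-0.007],"twist": [0,0,0]},{"translation": [0,0,-0.007],"twist": [0,0,0]}], grip=0.6)

```text
time_s: 15.45
eef_pos: [0.4705, -0.0722, 0.1126]
eef_rot: [-0.0, 0.673, 0.74, -0.0]
ft_force: [-0.2, 0.2, -0.4]
finger_gap: 0.599
grasp_force: 0.0
```

Emit:
apply_moves(steps=[{"translation": [0,0,-0.05],"twist": [0,0,0]},{"translation": [0,0,-0.1],"twist": [0,0,0]},{"translation": [0,0,-0.17],"twist": [0,0,0]},{"translation": [0,0,-0.24],"twist": [0,0,0]},{"translation": [0,0,-0.31],"twist": [0,0,0]},{"translation": [0,0,-0.38],"twist": [0,0,0]},{"translation": [0,0,-0.42],"twist": [0,0,0]},{"translation": [0,0,-0.42],"twist": [0,0,0]}])

```text
time_s: 16.12
eef_pos: [0.4724, -0.0727, 0.2858]
eef_rot: [0.004, 0.673, 0.74, 0.002]
ft_force: [0.0, -0.0, 1.0]
finger_gap: 0.604
grasp_force: 0.0
```

```bash
python3 - <<'E'
from h import *
im,d=get_image('side');im2,d=get_image('wrist')
cv2.imwrite('pics/c6.png',np.hstack([cv2.resize(im[200:400,230:430],(400,400),interpolation=cv2.INTER_CUBIC),cv2.resize(im2[:320,240:560],(400,400))]))
E
```

```text
(no output)
```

View pics/c6.png

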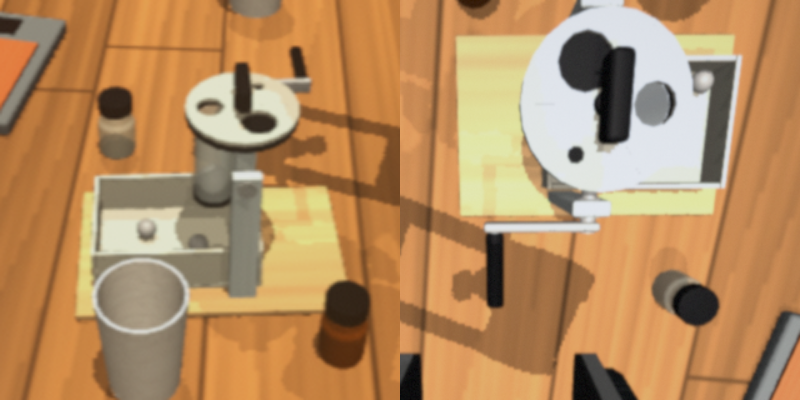

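```bash
python3 - <<'E'
from h import *
z=.02
for p in ((303.5,314),(329,321)): print('side',onz('side',p,z).round(3))
m=camera_model('wrist');print('wrist now',onz('',(483,64),z,m).round(3))
p,q=pose();T=np.array(m['world_from_camera']).copy();T[:3,3]+=np.array([.5586,-.0633,.1701])-p
m5=dict(camera_matrix=m['camera_matrix'],world_from_camera=T)
for uv in ((432,38),(386,106)): print('wrist tip',onz('',uv,z,m5).round(3))
a=np.radians(5.5);c=np.array([.521,.0345])
E
```

```text
side [0.599 0.034 0.02 ]
side [0.552 0.048 0.02 ]
wrist now [0.627 0.083 0.02 ]
wrist tip [0.629 0.082 0.02 ]
wrist tip [0.602 0.032 0.02 ]
```

```bash
python3 -c "
from h import *
print(r.finish_job())"
```

```text
the job is handed in; nothing more can be done
None
```

The job is handed in, with no verdict shown: the cap's middle hole was over the tube to within about 1°, three separate balls measured in the tray, the big ball stayed in the tube, the dispenser is back upright against its stop and released, and no cup or jar was knocked over in the views I checked.

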